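# Stow the reagent bottles in their spill saucers

## Robot

A 7-joint arm with a two-finger parallel gripper is mounted at the origin on the work surface. World frame = base frame: x ahead of the robot, y to its left, z up, the work surface at z = 0. Lengths are in mm, angles in rad, forces in N, time in s.
With the tool pointing down it reaches from about 400 to 875 mm from the base axis. Payload 4.4 kg.
Tool frame: the origin (TCP) lies at the very end of the fingers, on their centre line; the grasp point (between the pads) lies 19 mm behind it; z points along the fingers, y is the line along which they close (so a half turn about z gives the same grasp; the last joint's range is limited). The gripper opens to 85 mm and grips with 20 to 120 N. Pads are 22 mm wide; open, the fingers measure 114 mm over their backs; the gripper's body (76 mm by 85 mm) begins 54 mm behind the grasp point. The pads swing forward as they close: fully open they stand 13 mm farther back than shut.
Start: joints at [1.279, 0.628, 0.038, 1.517, -0.027, 0.996, -0.02], TCP at [145.553, -633.508, 231.313] pointing down, gripper open.
Joint ranges: [-3.06, 3.06], [-0.37, 2.12], [-1.25, 1.32], [0.18, 2.47], [-1.1, 4.24], [0.23, 1.98], [-2.94, 2.94]. Speed limits (rad/s): [2.57, 2.57, 3.14, 3.14, 3.14, 3.14, 3.14].

## Interface

Orientations are given as [roll, pitch, yaw] about the fixed x, y, z axes, in that order (R = Rz(yaw) Ry(pitch) Rx(roll)).
In Python, from cell import monitor, viewer, workorder gives the robot as it stands.
- The arm moves only by the tool arm_command, never from a script. Its argument "series" is one flat list of numbers, 5 for each row, row after row: the opening in per cent of the stroke, from 0 (shut) to 100 (fully open), then the shift along the tool's x, y, z in cm, then the turn about the tool's z in degrees. In form: [claw, x, y, z, roll, claw, x, y, z, roll, ...]. A call has exactly 5 rows; each row is the pose to reach, as a shift and turn from the pose commanded when the call began, along the tool's axes at that moment; what a row does not reach only later rows make up. A row lasts 1/12 s, in which the tool goes at most 41.7 mm and 7.16 degrees, less where a joint would pass 70% of its speed; a pose out of reach is approached as far as the arm can. A call with a gripper value outside its range is refused whole. The fingers move at their own pace and stop on an object; the grip force is fixed at half the most. Time passes only in rows, so rows that repeat a pose let the fingers close, or fill a call up. It gives the time, the measured TCP pose, the force, the opening and the grip force at its end, in the units of the state.
- monitor.read_state(): the state, without advancing time (a new reading comes with each control period).
- viewer.get_image(name): name is "scene" or "top" or "wrist"; returns (picture, depth): 400x640x3 uint8, red, green, blue; 400x640 float32, mm along the optical axis (not along the pixel's ray), 0 where there is no reading.
- viewer.camera_model(name): a dict with "mtx" (3x3 intrinsics, pixels), "dist_coeffs" ([k1, k2, p1, p2, k3] as OpenCV has them; the pictures are not rectified), "R" (3x3) and "t" (3): a world point X has camera coordinates R X + t. Camera axes: x right, y down, z forward; pixel columns grow to the right and rows downward; lengths in mm; the calibration is good to about 2 mm. A picture is of the moment at which its call begins: read the wrist's pose just before it. camera_model takes no time and is no camera call; for the wrist camera it gives the pose at the moment of the call.
- workorder.finish_job(): hands the job in; it is judged then, once.
The state is a dict: "clock": time; "qpos": joint angles; "qd": joint speeds; "tau": joint torques, N m; "eef_pos": TCP position; "tool_rot": TCP orientation; "force": force on the tool from outside, world axes, zero at the start; "torque": the same for the moment, N m; "width": finger opening in mm; "gripper_force": force on a finger pad.
Only numpy, scipy, OpenCV 4.12 (cv2) and the standard library are available. Lean on these libraries where they do the work, as an engineer would, in place of code of your own. Each camera call takes 0.05 s, during which the arm holds its last target. There are 200 camera calls.

## Task

Put the four white reagent bottles away, one after another in the order red cap, yellow cap, green cap, blue cap: each is to stand upright inside the spill saucer that has the colour of its cap. Set each one down gently and let go of it before you fetch the next, and knock none of them over. Leave the brown bottle and the brown jar where they stand.

Things in the scene. Friction and masses are not known exactly. Their poses are not given: they have to be found in the camera images.
- bottle_red_center (a point): Loose white plastic reagent bottle (acid, about 150 g) with a red screw cap and a blank paper label. Round, upright, 95 mm tall: body 50 mm in diameter from the foot to 62 mm up, then a sloping shoulder, then a cap 34 mm in diameter from 70 mm to 95 mm. The point is on its axis half-way up, 47.5 mm above its foot; z points up to the cap.
- bottle_yellow_center (a point): Loose white plastic reagent bottle (indicator, about 150 g) with a yellow screw cap and a blank paper label. Round, upright, 95 mm tall: body 50 mm in diameter from the foot to 62 mm up, then a sloping shoulder, then a cap 34 mm in diameter from 70 mm to 95 mm. The point is on its axis half-way up, 47.5 mm above its foot; z points up to the cap.
- bottle_green_center (a point): Loose white plastic reagent bottle (buffer, about 150 g) with a green screw cap and a blank paper label. Round, upright, 95 mm tall: body 50 mm in diameter from the foot to 62 mm up, then a sloping shoulder, then a cap 34 mm in diameter from 70 mm to 95 mm. The point is on its axis half-way up, 47.5 mm above its foot; z points up to the cap.
- bottle_blue_center (a point): Loose white plastic reagent bottle (alkali, about 150 g) with a blue screw cap and a blank paper label. Round, upright, 95 mm tall: body 50 mm in diameter from the foot to 62 mm up, then a sloping shoulder, then a cap 34 mm in diameter from 70 mm to 95 mm. The point is on its axis half-way up, 47.5 mm above its foot; z points up to the cap.
- saucer_red: Round red plastic spill saucer, stuck to the bench. 84 mm across outside, 76 mm across inside; rim 12 mm high; inner floor 4 mm above the bench. Origin at the centre of its underside, on the bench (z = 0); z up.
- saucer_yellow: Round yellow plastic spill saucer, stuck to the bench. 84 mm across outside, 76 mm across inside; rim 12 mm high; inner floor 4 mm above the bench. Origin at the centre of its underside, on the bench (z = 0); z up.
- saucer_green: Round green plastic spill saucer, stuck to the bench. 84 mm across outside, 76 mm across inside; rim 12 mm high; inner floor 4 mm above the bench. Origin at the centre of its underside, on the bench (z = 0); z up.
- saucer_blue: Round blue plastic spill saucer, stuck to the bench. 84 mm across outside, 76 mm across inside; rim 12 mm high; inner floor 4 mm above the bench. Origin at the centre of its underside, on the bench (z = 0); z up.
- brown_bottle_center (a point): Loose brown glass bottle with a blue cap, no label, not to be moved; same shape and size as the white bottles (body 50 mm in diameter, 95 mm tall). The point is on its axis 47.5 mm above its foot; z up.
- brown_jar_center (a point): Loose squat brown glass jar with a wide red lid, not to be moved: 60 mm in diameter, 65 mm tall. The point is on its axis 32.5 mm above its foot; z up.
Not all that is in view belongs to the job. Leave any purple look-alike of the part that bears bottle_blue_center alone.

How it is judged:
By the outcome, as a careful person would: the job done as asked, in the order asked, and still so for the second after the job is handed in, with the robot touching nothing.
It also fails if it takes over 112 s, if anything falls off the work surface, if the arm or the gripper's body presses on something with over 40 N, if the wrist force passes 120 N, or if a joint passes its speed limit or range.

## Working session

There is one attempt and no reset: what is moved stays moved. The work goes in short steps, Python scripts to look and compute and a tool call to move; the robot and the scene stay as the last step left them, time stands still between calls to the robot, and variables do not carry over. Pictures are saved under pics/ and viewed, at most 14 in all, crops included, and the job is handed in when it is done.

Besides the shell and the picture viewer there is one more tool, called as name(argument=value, ...) on one line, values as JSON. arm_command: Moves the arm, as the interface text tells. Its arguments: {"type":"object","properties":{"series":{"type":"array","items":{"type":"number"}}},"required":["series"]}

```bash
mkdir -p pics; cat > h.py <<'E'
import numpy as np, cv2
from cell import monitor, viewer, workorder
def cast(m,u,v,z):
    K=np.array(m["mtx"],float);d=np.array(m["dist_coeffs"],float);R=np.array(m["R"]);t=np.array(m["t"])
    p=cv2.undistortPoints(np.array([[[u,v]]],float),K,d)[0,0]
    r=R.T@np.array([p[0],p[1],1]);c=-R.T@t
    return c+r*(z-c[2])/r[2]
E
python3 - <<'E'
from h import *
s=monitor.read_state();print({k:np.round(v,3).tolist() for k,v in s.items()})
for n in("top","scene"):
    im,d=viewer.get_image(n);m=viewer.camera_model(n)
    cv2.imwrite(f"pics/{n}0.png",im[:,:,::-1]);np.savez(f"{n}0.npz",im=im,d=d)
    print(n,np.round(-np.array(m["R"]).T@np.array(m["t"])),np.round(m["R"],2).tolist())
E
```

```text
{'clock': 0.0, 'qpos': [1.279, 0.629, 0.038, 1.518, -0.027, 0.996, -0.02], 'qd': [-0.001, -0.0, 0.001, 0.0, 0.0, 0.001, 0.003], 'tau': [-0.001, -56.34, 1.226, -19.344, 0.011, 0.011, 0.0], 'eef_pos': [145.393, -632.918, 230.422], 'tool_rot': [-3.14, 0.0, 0.226], 'force': [0.88, -0.655, 0.492], 'torque': [-0.013, -0.013, 0.049], 'gripper_force': 0.0, 'width': 85.122}
top [382.  12. 877.] [[0.01, -1.0, 0.02], [-0.99, -0.01, -0.12], [0.12, -0.02, -0.99]]
scene [ 986. -569.  528.] [[0.76, 0.65, -0.0], [0.34, -0.4, -0.85], [-0.56, 0.65, -0.52]]
```

View pics/top0.png

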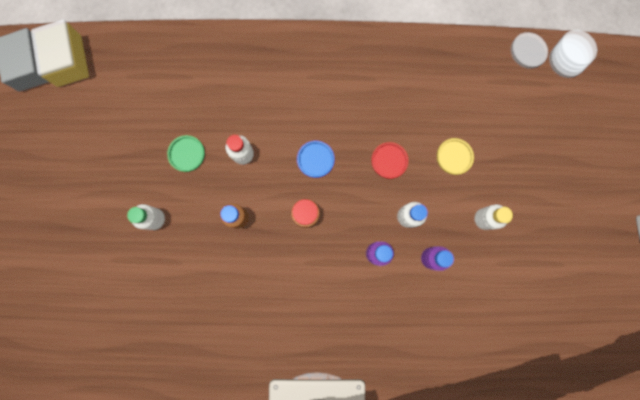

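View pics/scene0.png

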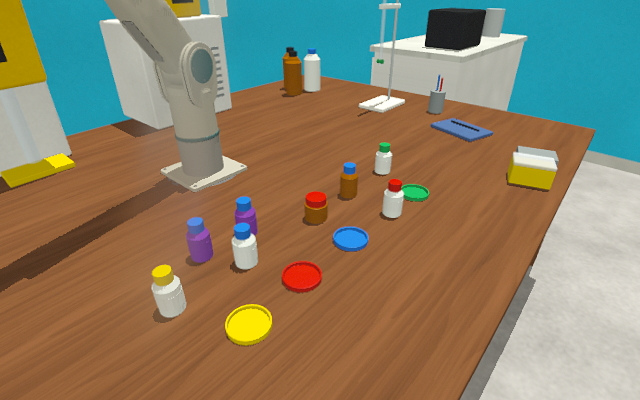

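The top view shows the white bottles with caps at: red (236,144), green (137,215), blue (418,213), yellow (504,215). Saucers are at green (186,153), blue (316,159), red (390,160), yellow (455,156).
Blue-cap candidates are (418,213) white, (230,214) brown, (383,253) purple and (444,258) purple. The white body fits only (418,213). Red-cap candidates are (236,144) white bottle and (306,212) wide lid on the jar, so it is (236,144). I'll confirm with a crop and measure.

```bash
cat > m.py <<'E'
from h import *
H={"red":[(0,8),(172,180)],"yellow":[(22,33)],"green":[(55,85)],"blue":[(100,120)]}
def blobs(im,m,zf=None,dm=None):
    hsv=cv2.cvtColor(im,cv2.COLOR_RGB2HSV)
    for c,rs in H.items():
        k=sum(cv2.inRange(hsv,(a,130,90),(b,255,255)) for a,b in rs)
        k=cv2.morphologyEx(k,cv2.MORPH_CLOSE,np.ones((3,3),np.uint8))
        for ct in cv2.findContours(k,cv2.RETR_EXTERNAL,cv2.CHAIN_APPROX_NONE)[0]:
            a=cv2.contourArea(ct)
            if a<80: continue
            yield c,a,ct
E
python3 - <<'E'
from m import *
f=np.load("top0.npz");im,d=f["im"],f["d"];m=viewer.camera_model("top")
for c,a,ct in blobs(im,m):
    (u,v),(w,h),_=cv2.fitEllipse(ct)
    z=95 if a<600 else 12
    print(c,a,np.round([u,v,w,h],1),"z12",np.round(cast(m,u,v,12)),"z95",np.round(cast(m,u,v,95)),"size@12",round(w*cast(m,u,v,12)[0]*0+w*865/m["mtx"][0][0]),"depthz",end=" ")
    K=np.array(m["mtx"]);p=cv2.undistortPoints(np.array([[[u,v]]]),K,np.array(m["dist_coeffs"]))[0,0]
    dd=d[int(v),int(u)];print(np.round(np.array(m["R"]).T@(np.array([p[0],p[1],1])*dd-np.array(m["t"]))))
s=np.load("scene0.npz")["im"]
cv2.imwrite("pics/crop.png",cv2.resize(s[140:350,130:440],None,fx=2.5,fy=2.5,interpolation=cv2.INTER_CUBIC)[:,:,::-1])
wm=viewer.camera_model("wrist");s=monitor.read_state()
from scipy.spatial.transform import Rotation as Ro
R=Ro.from_euler("xyz",s["tool_rot"]).as_matrix()
print("cam in tool",R.T@(-np.array(wm["R"]).T@np.array(wm["t"])-s["eef_pos"]));print(np.round(np.array(wm["R"])@R,2), wm["mtx"][0][0],"toolR",np.round(R,3))
E
```

```text
red 536.5 [304.7 211.2  26.   26.4] z12 [471.  31.  12.] z95 [463.  29.  95.] size@12 58 depthz [466.  30.  65.]
red 1130.5 [389.4 160.   37.6  38.3] z12 [ 591. -162.   12.] z95 [ 571. -145.   95.] size@12 84 depthz [ 593. -163.    6.]
red 190.5 [234.2 141.9  13.8  18.2] z12 [630. 195.  12.] z95 [606. 177.  95.] size@12 31 depthz [605. 177.  97.]
yellow 789.5 [59.4 53.7 46.8 62.4] z12 [853. 639.  12.] z95 [808. 579.  95.] size@12 105 depthz [819. 595.  73.]
blue 190.5 [443.4 258.4  15.1  16.2] z12 [ 368. -281.   12.] z95 [ 369. -253.   95.] size@12 34 depthz [ 369. -251.  100.]
blue 177.0 [383.5 253.1  14.5  15.7] z12 [ 379. -146.   12.] z95 [ 380. -131.   95.] size@12 32 depthz [ 380. -131.   92.]
blue 154.0 [418.  212.5  13.2  15. ] z12 [ 471. -225.   12.] z95 [ 463. -203.   95.] size@12 29 depthz [ 462. -202.   96.]
blue 884.0 [315.5 159.1  33.   34.2] z12 [591.   8.  12.] z95 [571.   8.  95.] size@12 74 depthz [593.   8.   5.]
cam in tool [  73.05524117    0.75221624 -142.52199603]
[[-0.    1.   -0.  ]
 [-0.96 -0.   -0.28]
 [-0.28  0.    0.96]] 319.9744920250666 toolR [[ 0.975  0.224 -0.   ]
 [ 0.224 -0.975  0.002]
 [ 0.    -0.002 -1.   ]]
```

View pics/crop.png

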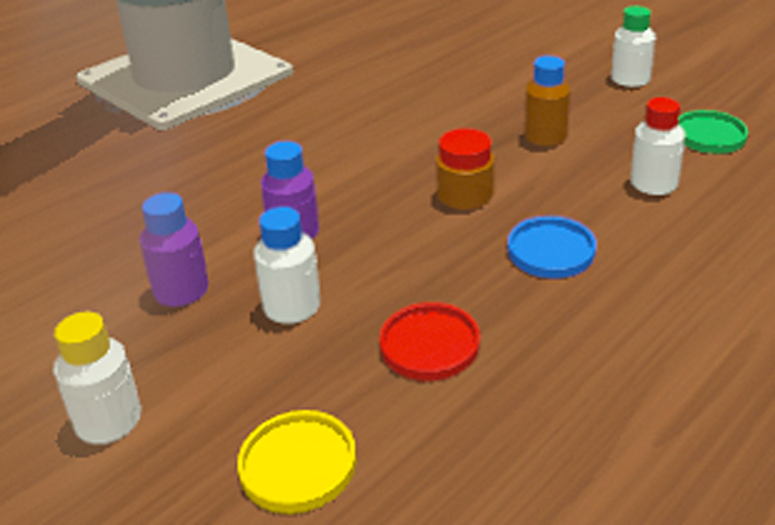

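The crop confirms it: the white bottle with the blue cap stands beside the two purple ones, the white red-cap bottle is beside the green saucer, and the jar is separate. I'll widen the masks for the missing items.

```bash
sed -i 's/^H=.*/H={"red":[(0,6),(170,180)],"yellow":[(21,34)],"green":[(50,88)],"blue":[(98,122)]}/; s/(a,130,90)/(a,110,70)/' m.py
python3 - <<'E'
from m import *
f=np.load("top0.npz");im,d=f["im"],f["d"];m=viewer.camera_model("top")
hsv=cv2.cvtColor(im,cv2.COLOR_RGB2HSV)
for p in[(137,215),(186,153),(504,215),(455,156),(230,214)]:print(p,hsv[p[1],p[0]])
for c,a,ct in blobs(im,m):
    (u,v),(w,h),_=cv2.fitEllipse(ct)
    print(c,a,np.round([u,v,w,h],1),np.round(cast(m,u,v,12 if a>600 else 95)))
E
```

```text
(137, 215) [ 69  92 216]
(186, 153) [ 69 102 211]
(504, 215) [ 24 120 255]
(455, 156) [ 24 121 255]
(230, 214) [107 115 254]
red 494.0 [304.6 211.4  25.   25.2] [462.  29.  95.]
red 1064.5 [389.5 160.   36.4  37.3] [ 591. -162.   12.]
red 195.5 [234.4 142.3  14.4  17.8] [605. 177.  95.]
yellow 207.0 [503.1 214.6  14.6  18.6] [ 460. -383.   95.]
yellow 1003.0 [454.9 156.   35.   36.6] [ 604. -316.   12.]
yellow 880.0 [59.6 53.9 47.8 62.9] [852. 639.  12.]
blue 214.0 [443.5 258.4  15.8  17.3] [ 369. -253.   95.]
blue 212.5 [383.5 253.   15.9  17.2] [ 380. -131.   95.]
blue 170.0 [229.6 213.7  13.9  15.8] [456. 181.  95.]
blue 171.5 [418.3 212.3  13.9  16. ] [ 463. -203.   95.]
blue 947.5 [315.5 159.   34.4  35.2] [591.   8.  12.]
```

arm_command(series=[100,3.7,-1.5,0,2.6,100,7.5,-3.0,0,5.2,100,11.2,-4.5,0,7.8,100,14.9,-6.0,0,10.4,100,18.7,-7.5,0,12.95])

```text
clock: 0.52
eef_pos: [311.9, -517.1, 230.9]
tool_rot: [-3.141, 0.0, -0.003]
force: [-0.4, -0.8, -0.5]
width: 85.3
gripper_force: 0.0
```

```bash
sed -i 's/(a,110,70)/(a,80 if c=="green" else 110,70)/' m.py
python3 - <<'E'
from m import *
f=np.load("top0.npz");im,d=f["im"],f["d"];m=viewer.camera_model("top")
for c,a,ct in blobs(im,m):
    if c!="green":continue
    (u,v),(w,h),_=cv2.fitEllipse(ct)
    print(c,a,np.round([u,v,w,h],1),np.round(cast(m,u,v,12 if a>600 else 95)))
print(monitor.read_state()["qpos"])
E
```

```text
green 188.0 [136.5 214.8  13.8  17.8] [451. 373.  95.]
green 975.5 [185.7 153.3  34.5  36.1] [602. 306.  12.]
[ 0.91795448  0.56318197  0.10102386  1.653646   -0.06724572  0.92905046
 -0.53016631]
```

arm_command(series=[100,1.5,-3.5,0,0,100,3.0,-7.0,0,0,100,4.4,-10.4,0,0,100,5.9,-13.9,0,0,100,7.4,-17.4,0,0])

```text
clock: 0.93
eef_pos: [385.3, -342.7, 231.1]
tool_rot: [-3.141, 0.0, -0.0]
force: [-0.5, 0.5, 0.1]
width: 85.1
gripper_force: 0.0
```

arm_command(series=[100,1.5,-3.5,0,0,100,3.0,-7.0,0,0,100,4.4,-10.4,0,0,100,5.9,-13.9,0,0,100,7.4,-17.4,0,0])

```text
clock: 1.35
eef_pos: [459.3, -168.8, 231.2]
tool_rot: [-3.142, 0.0, -0.0]
force: [-0.1, -0.6, -0.2]
width: 85.0
gripper_force: 0.0
```

arm_command(series=[100,1.5,-3.5,0,0,100,3.0,-7.0,0,0,100,4.4,-10.4,0,0,100,5.9,-13.9,0,0,100,7.4,-17.4,0,0])

```text
clock: 1.77
eef_pos: [533.3, 5.2, 231.1]
tool_rot: [3.141, 0.001, -0.0]
force: [1.2, 0.3, -0.5]
width: 85.4
gripper_force: 0.0
```

arm_command(series=[100,1.5,-3.5,0,0,100,3.0,-7.0,0,0,100,4.4,-10.4,0,0,100,5.9,-13.9,0,0,100,7.3,-17.3,0,0])

```text
clock: 2.18
eef_pos: [606.4, 178.4, 230.9]
tool_rot: [3.141, 0.001, 0.0]
force: [0.5, 0.4, 0.4]
width: 85.4
gripper_force: 0.0
```

```bash
cat > w.py <<'E'
import sys
from m import *
st=monitor.read_state();m=viewer.camera_model("wrist")
im,d=viewer.get_image("wrist");cv2.imwrite("pics/w%s.png"%sys.argv[1],im[:,:,::-1])
print(np.round(st["eef_pos"],1),np.round(st["tool_rot"],3),np.round(st["qpos"],2))
R=np.array(m["R"]);t=np.array(m["t"]);K=np.array(m["mtx"])
for c,a,ct in blobs(im,m):
    if len(ct)<5:continue
    (u,v),(w,h),_=cv2.fitEllipse(ct)
    k=np.zeros(d.shape,np.uint8);cv2.drawContours(k,[ct],-1,1,-1)
    vv,uu=np.nonzero((k>0)&(d>0))
    if len(uu)<50:continue
    p=cv2.undistortPoints(np.stack([uu,vv],1).astype(float)[:,None],K,np.array(m["dist_coeffs"]))[:,0]
    P=(np.c_[p,np.ones(len(p))]*d[vv,uu][:,None]-t)@R
    zt=np.percentile(P[:,2],90);T=P[abs(P[:,2]-zt)<4]
    c2,r2=cv2.minEnclosingCircle(T[:,:2].astype(np.float32))
    print(c,a,np.round([u,v,w,h],1),"z95",np.round(cast(m,u,v,95)),"z12",np.round(cast(m,u,v,12)),"depth ztop %.0f circ"%zt,np.round(c2),round(r2,1),"med",np.round(np.median(T[:,:2],0)))
E
python3 w.py 1
```

```text
[606.4 178.4 230.9] [3.141e+00 1.000e-03 0.000e+00] [-0.36  0.6   0.05  1.57 -0.03  0.97 -1.87]
red 879.5 [308.6 190.1  28.9  39.7] z95 [609. 180.  95.] z12 [588. 181.  12.] depth ztop 96 circ [607. 178.] 16.4 med [608. 180.]
red 4161.0 [595.7 182.9  65.8  80.7] z95 [615. -80.  95.] z12 [ 596. -156.   12.] depth ztop 12 circ [ 594. -163.] 42.9 med [ 597. -157.]
green 84.0 [121.2 315.9   6.3  25. ] z95 [476. 372.  95.] z12 [416. 430.  12.] depth ztop 92 circ [468. 380.] 6.7 med [469. 378.]
green 3998.5 [197.5 173.2  68.8  74.1] z95 [624. 278.  95.] z12 [608. 308.  12.] depth ztop 11 circ [605. 307.] 42.1 med [615. 323.]
blue 793.0 [303.4 324.7  27.9  36.8] z95 [466. 186.  95.] z12 [403. 188.  12.] depth ztop 96 circ [460. 186.] 16.5 med [461. 185.]
blue 3757.0 [453.  182.   65.5  73.2] z95 [616.  51.  95.] z12 [597.  13.  12.] depth ztop 11 circ [595.  10.] 41.3 med [605.  29.]
```

arm_command(series=[100,0,0,3,0,100,0,0,6,0,100,0,0,9,0,100,0,0,11.5,0,100,0,0,13.5,0])

```text
clock: 2.65
eef_pos: [604.7, 175.8, 93.7]
tool_rot: [3.14, 0.003, -0.0]
force: [-0.2, 0.2, -0.3]
width: 85.7
gripper_force: 0.0
```

arm_command(series=[100,0,0,1.7,0,100,0,0,3.4,0,100,0,0,5.0,0,100,0,0,6.2,0,100,0,0,6.6,0])

```text
clock: 3.07
eef_pos: [604.6, 175.8, 28.0]
tool_rot: [3.14, 0.004, -0.0]
force: [-0.0, 0.0, -0.2]
width: 85.3
gripper_force: 0.0
```

arm_command(series=[60,0,0,0,0,40,0,0,0,0,30,0,0,0,0,30,0,0,0,0,30,0,0,0,0])

```text
clock: 3.48
eef_pos: [607.3, 176.7, 31.7]
tool_rot: [-3.141, -0.003, -0.0]
force: [-0.7, -1.2, 4.2]
width: 48.4
gripper_force: 62.1
```

arm_command(series=[30,0,0,-1,0,30,0,0,-3,0,30,0,0,-6,0,30,0,0,-9,0,30,0,0,-11,0])

```text
clock: 3.9
eef_pos: [606.9, 176.5, 143.6]
tool_rot: [-3.141, -0.003, -0.0]
force: [0.8, 1.1, -1.7]
width: 48.2
gripper_force: 62.2
```

arm_command(series=[30,0,1.5,-0.5,0,30,0,4.0,-1,0,30,0,7.0,-1,0,30,-0.3,10.0,-1,0,30,-0.6,13,-1,0])

```text
clock: 4.32
eef_pos: [598.9, 43.5, 149.6]
tool_rot: [3.14, 0.002, -0.001]
force: [0.1, -0.4, -2.1]
width: 48.5
gripper_force: 62.2
```

arm_command(series=[30,-0.1,3,0,0,30,-0.2,6,0,0,30,-0.3,9,0,0,30,-0.4,12,0,0,30,-0.5,14.5,0,0])

```text
clock: 4.73
eef_pos: [593.2, -102.8, 149.5]
tool_rot: [3.14, 0.002, -0.003]
force: [0.0, -1.1, -2.3]
width: 48.5
gripper_force: 62.2
```

```bash
python3 w.py 2
```

```text
[ 593.2 -102.8  149.5] [ 3.14e+00  2.00e-03 -3.00e-03] [ 0.12  0.66  0.01  1.73 -0.01  0.75 -1.44]
red 80.0 [185.5 364.5   6.5  18.9] z95 [480.  -7.  95.] z12 [401.  33.  12.] depth ztop 205 circ [585. -61.] 3.3 med [583. -59.]
red 6615.5 [311.3 320.7  83.8 109.5] z95 [ 519. -103.   95.] z12 [ 456. -103.   12.] depth ztop 213 circ [ 597. -103.] 16.4 med [ 602. -103.]
red 6622.5 [380.1 189.1  89.2  94.9] z95 [ 617. -147.   95.] z12 [ 596. -166.   12.] depth ztop 11 circ [ 593. -164.] 41.9 med [ 599. -172.]
yellow 275.5 [634.  362.5  13.   34.7] z95 [ 477. -354.   95.] z12 [ 397. -460.   12.] depth ztop 88 circ [ 462. -371.] 9.0 med [ 461. -369.]
yellow 7133.0 [548.6 175.5  86.8 104.6] z95 [ 625. -254.   95.] z12 [ 608. -317.   12.] depth ztop 12 circ [ 605. -317.] 42.8 med [ 609. -323.]
blue 760.5 [438.6 378.7  24.5  43.9] z95 [ 465. -202.   95.] z12 [ 380. -243.   12.] depth ztop 96 circ [ 464. -206.] 18.1 med [ 464. -201.]
blue 6275.5 [193.7 189.1  86.3  92.8] z95 [617. -29.  95.] z12 [596.   2.  12.] depth ztop 11 circ [594.   5.] 41.8 med [594.  -8.]
```

View pics/w2.png

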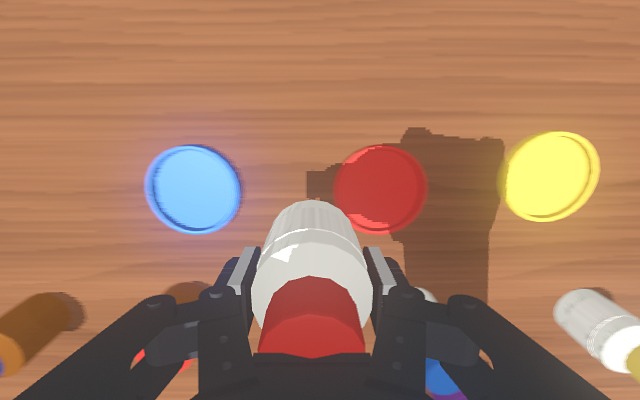

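The wrist view shows the bottle upright in the pads (cap at 310,320), with the red saucer at (380,189), just to the right of it. I'll move 60 mm over and lower it.

arm_command(series=[30,-0.1,2.5,0,0,30,-0.2,4.5,0,0,30,-0.2,5.6,0,0,30,-0.2,6.1,0,0,30,-0.2,6.1,1,0])

```text
clock: 5.2
eef_pos: [593.8, -161.5, 141.3]
tool_rot: [3.14, -0.003, -0.003]
force: [0.1, 0.7, -1.0]
width: 48.6
gripper_force: 62.4
```

arm_command(series=[30,0,0,2.5,0,30,0,0,5,0,30,0,0,7,0,30,0,0,8.5,0,30,0,0,9.3,0])

```text
clock: 5.62
eef_pos: [591.5, -156.8, 44.3]
tool_rot: [-3.139, 0.004, 0.002]
force: [-0.1, 0.0, -1.6]
width: 48.7
gripper_force: 62.4
```

arm_command(series=[30,0,0,0.2,0,30,0,0,0.4,0,30,0,0,0.6,0,30,0,0,0.6,0,30,0,0,0.6,0])

```text
clock: 6.03
eef_pos: [593.7, -159.7, 42.1]
tool_rot: [3.141, -0.001, -0.0]
force: [0.3, -0.7, -1.6]
width: 48.8
gripper_force: 62.4
```

arm_command(series=[30,0,0,0.3,0,30,0,0,0.5,0,30,0,0,0.6,0,30,0,0,0.7,0,30,0,0,0.7,0])

```text
clock: 6.45
eef_pos: [593.2, -159.7, 35.7]
tool_rot: [3.142, -0.0, -0.0]
force: [-3.5, 0.9, 9.0]
width: 48.5
gripper_force: 63.7
```

```bash
python3 - <<'E'
from h import *
im,d=viewer.get_image("scene");cv2.imwrite("pics/s1.png",cv2.resize(im[180:340,200:420],None,fx=3,fy=3)[:,:,::-1])
for _ in range(3):
    viewer.get_image("top");s=monitor.read_state();print(np.round(s["eef_pos"],1),np.round(s["force"],1))
E
```

```text
[ 593.2 -159.7   35.7] [-3.2  0.7  8.6]
[ 593.2 -159.7   35.7] [-3.1  1.5  8.6]
[ 593.2 -159.7   35.7] [-2.8  1.3  9.4]
```

View pics/s1.png

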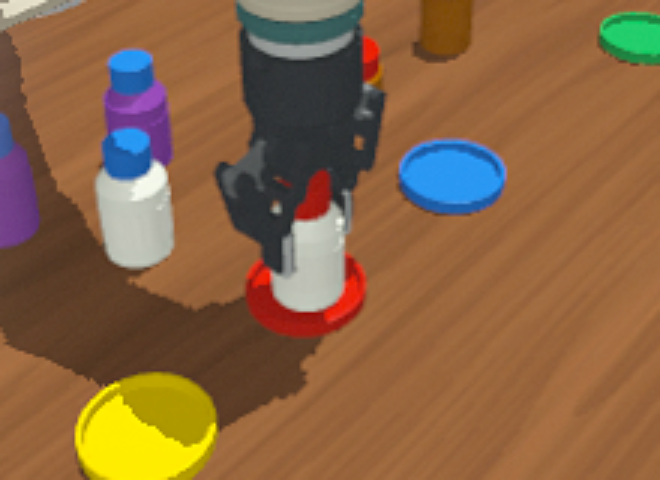

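The held bottle stands inside the red saucer (310,290) and has touched down with about 9 N. I'll release it and retreat.

arm_command(series=[58,0,0,0,0,64,0,0,0,0,75,0,0,0,0,90,0,0,0,0,100,0,0,0,0])

```text
clock: 7.07
eef_pos: [593.1, -159.6, 34.1]
tool_rot: [-3.142, 0.0, -0.0]
force: [-0.9, -0.4, -0.4]
width: 84.7
gripper_force: 0.0
```

arm_command(series=[100,0,0,-2,0,100,0,0,-5,0,100,0,0,-9,0,100,0,0,-13,0,100,0,0,-17,0])

```text
clock: 7.48
eef_pos: [592.6, -159.5, 205.7]
tool_rot: [-3.141, 0.001, -0.0]
force: [1.4, -0.3, 0.3]
width: 85.5
gripper_force: 0.0
```

arm_command(series=[100,-1.0,2,0,0,100,-2.7,4.6,0,0,100,-4.5,7.5,0,0,100,-6,10.3,0,0,100,-7.7,13,0,0])

```text
clock: 7.9
eef_pos: [515.3, -290.9, 204.4]
tool_rot: [3.141, -0.0, -0.0]
force: [0.1, 0.0, -0.7]
width: 85.3
gripper_force: 0.0
```

arm_command(series=[100,-1.7,2.9,0,0,100,-3.4,5.6,0,0,100,-4.8,7.9,0,0,100,-5.5,9.1,0,0,100,-5.5,9.2,0,0])

```text
clock: 8.32
eef_pos: [458.3, -385.2, 204.2]
tool_rot: [3.14, 0.001, -0.006]
force: [-0.2, -0.4, 0.4]
width: 85.2
gripper_force: 0.0
```

```bash
python3 w.py 3
```

```text
[ 458.3 -385.2  204.2] [ 3.14e+00  1.00e-03 -6.00e-03] [ 0.65  0.58  0.    1.7   0.    0.86 -0.93]
red 2950.5 [81.  43.2 79.  96.2] z95 [ 578. -221.   95.] z12 [ 594. -166.   12.] depth ztop 12 circ [ 593. -165.] 42.2 med [ 581. -187.]
red 1462.5 [15.7 27.6 37.9 53.6] z95 [ 589. -175.   95.] z12 [ 608. -105.   12.] depth ztop 99 circ [ 591. -165.] 16.0 med [ 590. -172.]
yellow 1318.0 [310.4 194.8  38.9  43.2] z95 [ 464. -385.   95.] z12 [ 441. -385.   12.] depth ztop 96 circ [ 461. -386.] 16.8 med [ 462. -386.]
yellow 964.0 [238.9  28.1  83.8  92. ] z95 [ 586. -336.   95.] z12 [ 604. -319.   12.] depth ztop 12 circ [ 605. -318.] 42.0 med [ 593. -302.]
blue 289.0 [163.5 281.5  10.1  44.5] z95 [ 385. -254.   95.] z12 [ 336. -211.   12.] depth ztop 95 circ [ 377. -250.] 13.1 med [ 380. -249.]
blue 1535.5 [ 39.4 279.4  37.2  53.3] z95 [ 387. -142.   95.] z12 [339. -62.  12.] depth ztop 95 circ [ 381. -133.] 17.5 med [ 382. -134.]
blue 1663.0 [ 97.9 191.5  40.1  53.3] z95 [ 468. -212.   95.] z12 [ 447. -154.   12.] depth ztop 95 circ [ 465. -206.] 17.2 med [ 466. -207.]
```

arm_command(series=[100,0.3,0,2,0,100,0.3,0,4.5,0,100,0.3,0,7,0,100,0.3,0,9.5,0,100,0.3,0,11.5,0])

```text
clock: 8.78
eef_pos: [465.9, -378.1, 87.5]
tool_rot: [-3.139, -0.0, 0.004]
force: [0.8, 0.3, 0.1]
width: 85.0
gripper_force: 0.0
```

arm_command(series=[100,0,0,1.7,0,100,0,0,3.4,0,100,0,0,4.8,0,100,0,0,5.6,0,100,0,0,5.9,0])

```text
clock: 9.2
eef_pos: [465.1, -378.8, 28.9]
tool_rot: [-3.139, 0.001, 0.003]
force: [0.4, -0.7, -0.6]
width: 85.4
gripper_force: 0.0
```

arm_command(series=[60,0,0,0,0,40,0,0,0,0,30,0,0,0,0,30,0,0,0,0,30,0,0,0,0])

```text
clock: 9.62
eef_pos: [465.2, -382.2, 31.8]
tool_rot: [3.14, -0.002, -0.0]
force: [-0.1, -0.3, 6.2]
width: 48.9
gripper_force: 62.1
```

arm_command(series=[30,0,0,-1,0,30,0,0,-3,0,30,0,0,-6,0,30,0,0,-9,0,30,0,0,-12,0])

```text
clock: 10.03
eef_pos: [463.3, -381.2, 151.8]
tool_rot: [-3.141, 0.001, -0.0]
force: [0.2, 0.4, -1.5]
width: 48.4
gripper_force: 62.1
```

arm_command(series=[30,1.5,-0.7,0,0,30,4,-1.8,0,0,30,6.5,-3,0,0,30,9,-4,0,0,30,10,-4.5,0,0])

```text
clock: 10.45
eef_pos: [568.1, -333.3, 151.0]
tool_rot: [-3.14, -0.004, 0.004]
force: [0.4, 0.3, -1.7]
width: 48.7
gripper_force: 62.1
```

```bash
python3 w.py 4 | grep -v -e red -e blue
```

```text
[ 568.1 -333.3  151. ] [-3.14  -0.004  0.004] [ 0.49  0.73  0.01  1.57 -0.01  0.84 -1.07]
yellow 5640.5 [311.2 324.5  74.1 105.4] z95 [ 490. -334.   95.] z12 [ 427. -334.   12.] depth ztop 214 circ [ 569. -334.] 16.1 med [ 575. -334.]
yellow 7137.0 [292.7 148.1  94.1  96.6] z95 [ 618. -322.   95.] z12 [ 608. -317.   12.] depth ztop 12 circ [ 606. -318.] 42.0 med [ 607. -316.]
```

arm_command(series=[30,1,-0.5,0,0,30,2.3,-1,0,0,30,3.2,-1.5,0,0,30,3.5,-1.6,0,0,30,3.5,-1.6,1,0])

```text
clock: 10.92
eef_pos: [600.6, -321.1, 141.9]
tool_rot: [3.14, -0.004, 0.0]
force: [1.1, 0.2, -0.3]
width: 48.8
gripper_force: 62.1
```

arm_command(series=[30,0,0,2.5,0,30,0,0,5,0,30,0,0,7.5,0,30,0,0,9,0,30,0,0,9.8,0])

```text
clock: 11.33
eef_pos: [598.5, -320.9, 41.3]
tool_rot: [-3.141, 0.0, -0.002]
force: [1.1, 4.6, 26.2]
width: 48.6
gripper_force: 65.8
```

arm_command(series=[30,0,0,0.2,0,30,0,0,0.4,0,30,0,0,0.6,0,30,0,0,0.7,0,30,0,0,0.7,0])

```text
clock: 11.75
eef_pos: [601.9, -321.0, 39.0]
tool_rot: [3.14, -0.006, -0.0]
force: [1.7, 3.7, 16.9]
width: 48.4
gripper_force: 66.7
```

```bash
python3 - <<'E'
from h import *
im,d=viewer.get_image("scene");cv2.imwrite("pics/s2.png",cv2.resize(im[200:370,140:360],None,fx=3,fy=3)[:,:,::-1])
s=monitor.read_state();print(np.round(s["eef_pos"],1),np.round(s["force"],1))
E
```

```text
[ 601.9 -321.    39.1] [ 2.4  3.7 16.8]
```

View pics/s2.png

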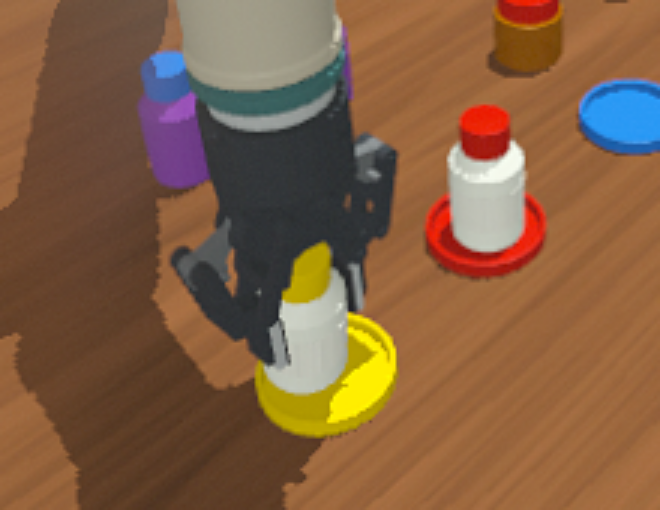

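The yellow bottle (305,340) sits toward the lower-left side of its saucer. With 17 N at z 39 the foot is probably on the rim. I'll lift and remeasure.

arm_command(series=[30,0,0,-0.5,0,30,0,0,-1.5,0,30,0,0,-2.5,0,30,0,0,-3,0,30,0,0,-3,0])

```text
clock: 12.22
eef_pos: [599.6, -321.7, 67.0]
tool_rot: [3.14, -0.002, -0.001]
force: [-0.2, 0.0, -1.0]
width: 48.4
gripper_force: 64.9
```

```bash
python3 w.py 5 | grep -v -e red -e blue
```

```text
[ 599.6 -321.7   67. ] [ 3.14e+00 -2.00e-03 -1.00e-03] [ 0.44  0.86  0.01  1.55 -0.01  0.73 -1.11]
yellow 6254.0 [311.3 322.5  79.8 109.7] z95 [ 586. -322.   95.] z12 [ 524. -322.   12.] depth ztop 131 circ [ 603. -322.] 16.5 med [ 609. -322.]
yellow 8354.0 [302.9 202.7 106.1 128.9] z95 [ 639. -319.   95.] z12 [ 614. -317.   12.] depth ztop 12 circ [ 606. -318.] 41.9 med [ 625. -314.]
```

View pics/w5.png

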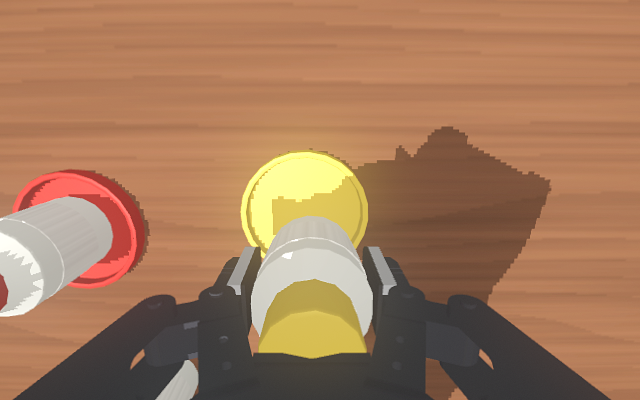

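```bash
python3 - <<'E'
from h import *
m=viewer.camera_model("wrist")
print([np.round(cast(m,311,v,34),1) for v in (215,218)], "saucer front/back outer", cast(m,305,151,12).round(1), "L/R",cast(m,241,212,12).round(1),cast(m,368,212,12).round(1))
m=viewer.camera_model("scene");im,_=viewer.get_image("scene");cv2.imwrite("pics/s3.png",cv2.resize(im[200:370,140:360],None,fx=3,fy=3,interpolation=cv2.INTER_CUBIC)[:,:,::-1])
E
```

```text
[array([ 613.4, -321.7,   34. ]), array([ 611.5, -321.7,   34. ])] saucer front/back outer [ 647.2 -318.1   12. ] L/R [ 608.1 -276.4   12. ] [ 607.9 -358.6   12. ]
```

View pics/s3.png

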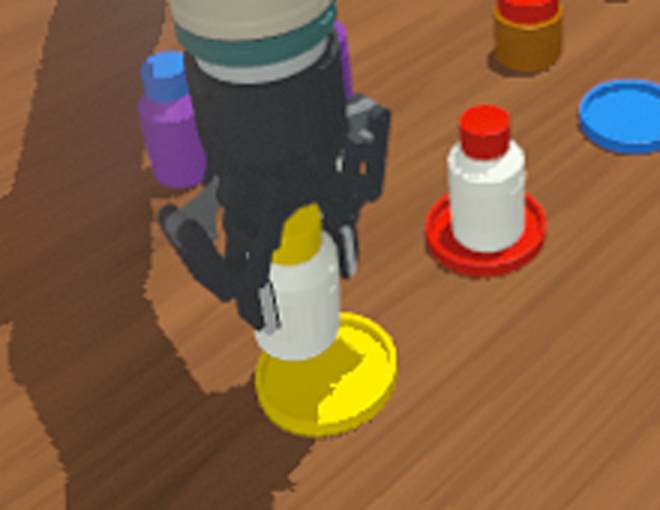

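The foot sits back near x≈588 while the cap is at 603, so the bottle pitched about 9° in the pads. I'll check whether that happened at the grasp or at the rim.

```bash
python3 - <<'E'
import cv2
for n in (2,4,5):
    im=cv2.imread(f"pics/w{n}.png");h=cv2.cvtColor(im,cv2.COLOR_BGR2HSV)
    for u in (311,):print(n,[(v,h[v,u].tolist()) for v in range(196,262,4)] if n==4 else '', next(v for v in range(150,300) if h[v:v+6,u,1].max()<45))
E
```

```text
2  200
4 [(196, [19, 140, 155]), (200, [17, 136, 175]), (204, [15, 129, 191]), (208, [23, 27, 200]), (212, [22, 24, 198]), (216, [18, 23, 200]), (220, [19, 22, 199]), (224, [21, 21, 198]), (228, [21, 21, 197]), (232, [19, 18, 196]), (236, [18, 14, 218]), (240, [23, 16, 192]), (244, [22, 15, 192]), (248, [23, 16, 192]), (252, [25, 13, 212]), (256, [25, 13, 212]), (260, [25, 13, 212])] 206
5  216
```

arm_command(series=[30,0.3,-0.1,0,0,30,0.6,-0.2,0,0,30,0.9,-0.4,0,0,30,0.9,-0.4,0.6,0,30,0.9,-0.4,1.4,0])

```text
clock: 12.73
eef_pos: [609.0, -316.3, 51.2]
tool_rot: [3.141, -0.001, 0.001]
force: [0.1, -0.3, -1.9]
width: 48.4
gripper_force: 64.9
```

arm_command(series=[30,0,0,0.3,0,30,0,0,0.6,0,30,0,0,0.9,0,30,0,0,1.2,0,30,0,0,1.2,0])

```text
clock: 13.15
eef_pos: [607.6, -316.5, 38.6]
tool_rot: [-3.141, 0.001, -0.0]
force: [-0.9, 0.2, -2.2]
width: 48.6
gripper_force: 64.9
```

arm_command(series=[30,0,0,0.1,0,30,0,0,0.2,0,30,0,0,0.3,0,30,0,0,0.4,0,30,0,0,0.4,0])

```text
clock: 13.57
eef_pos: [608.3, -316.8, 36.6]
tool_rot: [3.141, -0.001, -0.0]
force: [-1.3, 0.8, 5.1]
width: 48.5
gripper_force: 65.8
```

```bash
python3 - <<'E'
from h import *
im,d=viewer.get_image("scene");cv2.imwrite("pics/s4.png",cv2.resize(im[200:370,140:360],None,fx=3,fy=3,interpolation=cv2.INTER_CUBIC)[:,:,::-1])
E
python3 w.py 6 | grep -v -e red -e blue
```

```text
[ 608.3 -316.8   36.6] [ 3.141e+00 -1.000e-03 -0.000e+00] [ 0.43  0.91  0.01  1.54 -0.01  0.69 -1.12]
yellow 6236.5 [311.2 322.5  79.7 109.3] z95 [ 618. -317.   95.] z12 [ 555. -317.   12.] depth ztop 101 circ [ 611. -318.] 16.5 med [ 617. -318.]
yellow 6761.5 [311.9 223.2 100.  138.8] z95 [ 651. -318.   95.] z12 [ 620. -318.   12.] depth ztop 12 circ [ 606. -318.] 41.8 med [ 635. -318.]
```

View pics/s4.png

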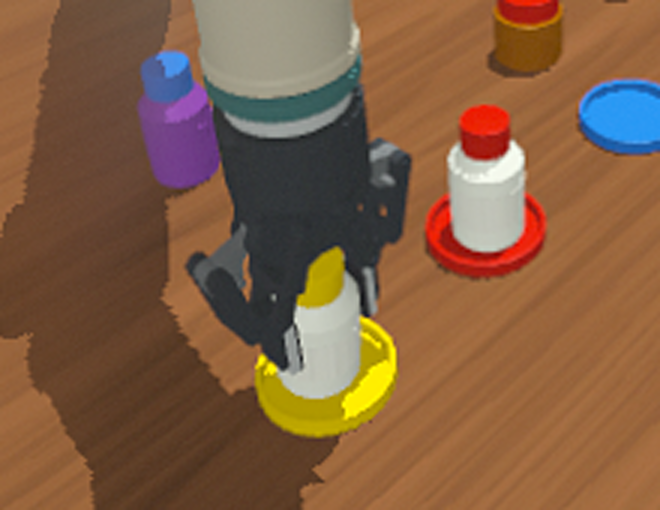

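The foot now stands inside the saucer (320,375), slightly tilted, with light contact of about 5 N. I'll press 3 mm to right it, then loosen slowly.

arm_command(series=[30,0,0,0.1,0,30,0,0,0.15,0,30,0,0,0.2,0,30,0,0,0.2,0,30,0,0,0.2,0])

```text
clock: 14.08
eef_pos: [608.3, -316.8, 36.4]
tool_rot: [3.141, -0.001, -0.0]
force: [-5.1, 2.0, 15.7]
width: 48.7
gripper_force: 66.7
```

arm_command(series=[57,0,0,0,0,58,0,0,0,0,60,0,0,0,0,62,0,0,0,0,64,0,0,0,0])

```text
clock: 14.5
eef_pos: [608.3, -316.7, 33.4]
tool_rot: [3.141, -0.0, -0.0]
force: [-0.3, -0.5, -0.9]
width: 54.9
gripper_force: 0.0
```

arm_command(series=[68,0,0,0,0,75,0,0,0,0,85,0,0,0,0,100,0,0,0,0,100,0,0,0,0])

```text
clock: 14.92
eef_pos: [608.0, -316.6, 33.2]
tool_rot: [-3.142, 0.0, -0.0]
force: [0.5, -0.3, 0.4]
width: 85.4
gripper_force: 0.0
```

arm_command(series=[100,0,0,-1.5,0,100,0,0,-4,0,100,0,0,-8,0,100,0,0,-12,0,100,0,0,-16,0])

```text
clock: 15.33
eef_pos: [607.8, -316.5, 196.1]
tool_rot: [3.141, -0.0, -0.0]
force: [0.2, -0.5, -0.4]
width: 85.4
gripper_force: 0.0
```

```bash
python3 w.py 7
```

```text
[ 607.8 -316.5  196.1] [ 3.141 -0.    -0.   ] [ 0.43  0.72  0.02  1.44 -0.01  0.98 -1.12]
red 250.5 [  4.4 326.   11.   37. ] z95 [491. -36.  95.] z12 [427.  59.  12.] depth ztop 64 circ [462.   9.] 18.3 med [463.   4.]
red 1856.5 [116.9 222.5  42.8  55.6] z95 [ 592. -159.   95.] z12 [ 562. -105.   12.] depth ztop 99 circ [ 593. -161.] 17.3 med [ 594. -162.]
red 2276.0 [165.2 194.3  73.5  80.1] z95 [ 616. -202.   95.] z12 [ 594. -162.   12.] depth ztop 12 circ [ 594. -164.] 42.1 med [ 612. -180.]
yellow 1549.5 [311.8 216.8  41.6  47.5] z95 [ 597. -318.   95.] z12 [ 568. -318.   12.] depth ztop 100 circ [ 598. -318.] 16.9 med [ 599. -318.]
yellow 1383.5 [310.9 183.3  73.8  75.8] z95 [ 625. -317.   95.] z12 [ 605. -317.   12.] depth ztop 12 circ [ 606. -318.] 41.8 med [ 624. -318.]
blue 113.5 [206.7 338.8   8.   19.9] z95 [ 479. -222.   95.] z12 [ 411. -189.   12.] depth ztop 92 circ [ 471. -218.] 8.7 med [ 474. -219.]
blue 3021.0 [ 21.5 195.3  52.4  79.4] z95 [615. -85.  95.] z12 [593.  -7.  12.] depth ztop 11 circ [593.   6.] 42.6 med [593. -20.]
```

Yellow is upright at (598,-318) with its top at z 100, inside its saucer centred at (606,-318). Next is green.

arm_command(series=[100,-0.5,-2.5,0,0,100,-1.3,-6.0,0,0,100,-2.1,-9.7,0,0,100,-2.9,-13.4,0,0,100,-3.8,-17.1,0,0])

```text
clock: 15.8
eef_pos: [569.9, -144.1, 194.4]
tool_rot: [3.142, -0.002, -0.001]
force: [0.7, 0.8, 0.3]
width: 85.0
gripper_force: 0.0
```

arm_command(series=[100,-0.8,-3.7,0,0,100,-1.6,-7.4,0,0,100,-2.5,-11.1,0,0,100,-3.3,-14.8,0,0,100,-4.1,-18.5,0,0])

```text
clock: 16.22
eef_pos: [528.8, 41.0, 194.4]
tool_rot: [-3.141, -0.002, -0.0]
force: [1.6, 0.7, 0.1]
width: 85.6
gripper_force: 0.0
```

arm_command(series=[100,-0.8,-3.7,0,0,100,-1.6,-7.4,0,0,100,-2.5,-11.1,0,0,100,-3.3,-14.8,0,0,100,-4.1,-18.5,0,0])

```text
clock: 16.63
eef_pos: [487.7, 226.3, 194.5]
tool_rot: [-3.141, -0.001, -0.0]
force: [1.4, -0.1, -0.4]
width: 85.1
gripper_force: 0.0
```

arm_command(series=[100,-0.8,-3.7,0,0,100,-1.6,-7.4,0,0,100,-2.3,-11,0,0,100,-3.1,-13.5,0,0,100,-3.3,-14.9,0,0])

```text
clock: 17.05
eef_pos: [452.8, 378.2, 194.2]
tool_rot: [-3.138, 0.0, 0.005]
force: [0.1, 0.1, 0.0]
width: 85.5
gripper_force: 0.0
```

```bash
python3 w.py 8|grep -v red
```

```text
[452.8 378.2 194.2] [-3.138  0.     0.005] [-0.77  0.58  0.04  1.73 -0.03  0.82 -2.28]
green 1333.0 [312.8 201.4  38.4  44.3] z95 [455. 377.  95.] z12 [431. 376.  12.] depth ztop 96 circ [454. 376.] 16.7 med [454. 377.]
green 5238.0 [388.4  29.9  73.2  97.2] z95 [578. 326.  95.] z12 [595. 308.  12.] depth ztop 11 circ [603. 307.] 41.5 med [584. 311.]
blue 1834.5 [548.4 196.9  42.1  56. ] z95 [460. 191.  95.] z12 [438. 127.  12.] depth ztop 96 circ [458. 184.] 17.3 med [458. 185.]
```

arm_command(series=[100,0.2,0.2,2,0,100,0.2,0.2,4.5,0,100,0.2,0.2,7,0,100,0.2,0.2,9.5,0,100,0.2,0.2,11.0,0])

```text
clock: 17.52
eef_pos: [457.6, 368.3, 81.6]
tool_rot: [3.138, 0.001, -0.003]
force: [-0.3, 0.0, -0.4]
width: 85.4
gripper_force: 0.0
```

arm_command(series=[100,0,0,1.7,0,100,0,0,3.4,0,100,0,0,4.6,0,100,0,0,5.2,0,100,0,0,5.4,0])

```text
clock: 17.93
eef_pos: [457.5, 370.0, 28.7]
tool_rot: [3.14, 0.001, -0.002]
force: [0.5, -0.5, 0.7]
width: 85.3
gripper_force: 0.0
```

arm_command(series=[60,0,0,0,0,40,0,0,0,0,30,0,0,0,0,30,0,0,0,0,30,0,0,0,0])

```text
clock: 18.35
eef_pos: [458.2, 372.7, 30.9]
tool_rot: [-3.139, -0.002, 0.0]
force: [-0.5, 0.9, 5.5]
width: 48.6
gripper_force: 61.8
```

arm_command(series=[30,0,0,-0.5,0,30,0,0,-2,0,30,0,0,-4.5,0,30,0,0,-7,0,30,0,0,-9,0])

```text
clock: 18.77
eef_pos: [457.2, 371.1, 120.9]
tool_rot: [3.141, -0.0, -0.0]
force: [0.9, 0.0, -3.2]
width: 48.4
gripper_force: 62.3
```

arm_command(series=[30,1.0,0.5,-1,0,30,3,1.5,-2,0,30,5.5,2.8,-3,0,30,8,4,-3,0,30,9.5,5,-3,0])

```text
clock: 19.18
eef_pos: [555.4, 319.4, 150.5]
tool_rot: [3.141, -0.003, -0.002]
force: [0.7, 0.9, -1.5]
width: 48.3
gripper_force: 62.3
```

```bash
cat >> w.py <<'E'
h=cv2.cvtColor(im,cv2.COLOR_RGB2HSV)
v=next((v for v in range(150,300) if h[v:v+6,311,1].max()<45),None)
if v: print("foot front v",v,cast(m,311,v,st["eef_pos"][2]-31).round(1))
E
python3 w.py 9|grep -v -e red -e blue
```

```text
[555.4 319.4 150.5] [ 3.141e+00 -3.000e-03 -2.000e-03] [-0.58  0.7   0.03  1.63 -0.02  0.81 -2.12]
green 5241.0 [311.4 325.9  69.9 103.6] z95 [476. 319.  95.] z12 [413. 319.  12.] depth ztop 215 circ [556. 319.] 15.7 med [562. 319.]
green 7238.0 [326.5 134.1  95.   97.1] z95 [614. 309.  95.] z12 [607. 305.  12.] depth ztop 11 circ [605. 306.] 41.6 med [613. 299.]
foot front v 208 [574.1 318.9 119.5]
```

arm_command(series=[30,1,0.3,0,0,30,2.5,0.7,0,0,30,3.8,1.0,0,0,30,4.8,1.2,0,0,30,5.2,1.3,0,0])

```text
clock: 19.65
eef_pos: [605.3, 307.8, 149.1]
tool_rot: [3.141, -0.0, -0.001]
force: [0.5, -1.0, -0.9]
width: 48.6
gripper_force: 62.3
```

arm_command(series=[30,0,0,1.5,0,30,0,0,4,0,30,0,0,6.5,0,30,0,0,8,0,30,0,0,8.5,0])

```text
clock: 20.07
eef_pos: [601.1, 308.0, 61.1]
tool_rot: [3.139, 0.006, 0.001]
force: [-0.4, -1.6, -2.0]
width: 48.8
gripper_force: 62.4
```

arm_command(series=[30,0,0,0,0,30,0,0,0,0,30,0,0,0,0,30,0,0,0,0,30,0,0,0,0])

```text
clock: 20.48
eef_pos: [604.9, 308.8, 65.6]
tool_rot: [-3.141, -0.002, -0.0]
force: [-0.1, 0.4, -2.0]
width: 48.7
gripper_force: 62.4
```

```bash
python3 w.py 10|grep -v -e red -e blue
python3 - <<'E'
from h import *
im,d=viewer.get_image("scene");cv2.imwrite("pics/s5.png",cv2.resize(im[120:260,300:500],None,fx=3,fy=3,interpolation=cv2.INTER_CUBIC)[:,:,::-1])
E
```

```text
[604.9 308.8  65.6] [-3.141e+00 -2.000e-03 -0.000e+00] [-0.52  0.86  0.02  1.55 -0.02  0.72 -2.07]
green 5226.0 [311.4 326.   69.8 103.5] z95 [591. 308.  95.] z12 [527. 308.  12.] depth ztop 130 circ [606. 308.] 15.5 med [612. 308.]
green 6440.0 [313.8 216.1 112.3 120.6] z95 [639. 307.  95.] z12 [611. 307.  12.] depth ztop 12 circ [605. 307.] 42.0 med [627. 308.]
foot front v 208 [623.6 308.4  34.6]
```

View pics/s5.png

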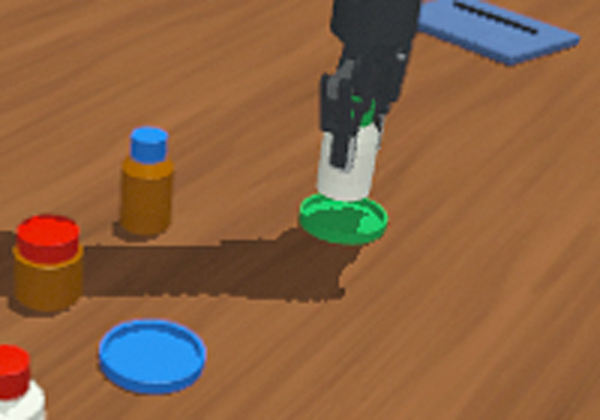

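The green bottle hangs over the green saucer (343,190 over 343,218), almost centred. I'll lower it.

arm_command(series=[30,0.2,0,0.4,0,30,0.3,0.1,1.0,0,30,0.3,0.1,1.7,0,30,0.3,0.1,2.3,0,30,0.3,0.1,2.5,0])

```text
clock: 21.0
eef_pos: [606.1, 306.8, 37.4]
tool_rot: [3.14, 0.003, -0.0]
force: [0.0, 0.0, -2.4]
width: 48.7
gripper_force: 62.4
```

arm_command(series=[30,0,0,0.1,0,30,0,0,0.2,0,30,0,0,0.3,0,30,0,0,0.4,0,30,0,0,0.4,0])

```text
clock: 21.42
eef_pos: [607.3, 307.4, 35.4]
tool_rot: [-3.142, -0.0, -0.0]
force: [-0.3, -0.0, -2.4]
width: 48.4
gripper_force: 62.4
```

arm_command(series=[30,0,0,0.1,0,30,0,0,0.2,0,30,0,0,0.2,0,30,0,0,0.2,0,30,0,0,0.2,0])

```text
clock: 21.83
eef_pos: [607.4, 307.5, 34.9]
tool_rot: [-3.141, -0.001, -0.0]
force: [-2.9, -1.6, 6.3]
width: 48.6
gripper_force: 63.5
```

Touchdown at 6 N at the expected height. I'll release slowly and retreat.

arm_command(series=[57,0,0,0,0,58,0,0,0,0,60,0,0,0,0,62,0,0,0,0,64,0,0,0,0])

```text
clock: 22.25
eef_pos: [607.4, 307.5, 33.3]
tool_rot: [-3.141, -0.0, -0.0]
force: [-0.5, -0.2, -0.1]
width: 54.5
gripper_force: 0.0
```

arm_command(series=[68,0,0,0,0,75,0,0,0,0,85,0,0,0,0,100,0,0,0,0,100,0,0,0,0])

```text
clock: 22.67
eef_pos: [607.2, 307.4, 33.3]
tool_rot: [3.142, 0.0, -0.0]
force: [0.0, -0.7, 0.0]
width: 85.7
gripper_force: 0.0
```

arm_command(series=[100,0,0,-1.5,0,100,0,0,-4,0,100,0,0,-8,0,100,0,0,-12,0,100,0,0,-16,0])

```text
clock: 23.08
eef_pos: [607.0, 307.2, 196.1]
tool_rot: [-3.141, -0.0, -0.0]
force: [1.6, -0.3, -0.0]
width: 85.3
gripper_force: 0.0
```

arm_command(series=[100,0,0,0,0,100,0,0,0,0,100,0,0,0,0,100,0,0,0,0,100,0,0,0,0])

```text
clock: 23.5
eef_pos: [606.2, 306.9, 191.8]
tool_rot: [3.14, 0.003, -0.0]
force: [-0.9, 1.0, 0.2]
width: 85.4
gripper_force: 0.0
```

```bash
python3 w.py 11|grep -v -e red -e yellow
```

```text
[606.2 306.9 191.8] [ 3.14e+00  3.00e-03 -0.00e+00] [-0.52  0.71  0.02  1.46 -0.02  0.97 -2.06]
green 1484.0 [310.3 207.9  41.2  46. ] z95 [604. 307.  95.] z12 [578. 307.  12.] depth ztop 100 circ [603. 306.] 16.8 med [603. 307.]
green 2087.5 [310.5 182.4  74.2  77. ] z95 [624. 307.  95.] z12 [605. 307.  12.] depth ztop 12 circ [605. 307.] 41.9 med [622. 307.]
blue 4948.5 [590.1 190.6  71.5  88.1] z95 [618.  88.  95.] z12 [596.  12.  12.] depth ztop 12 circ [593.   8.] 42.9 med [597.   7.]
foot front v 161 [651.6 306.4 160.8]
```

Green is well placed. Next is the white bottle with the blue cap at (464,-205).

arm_command(series=[100,-0.7,2.5,0,0,100,-1.7,6.0,0,0,100,-2.7,9.7,0,0,100,-3.7,13.4,0,0,100,-4.7,17.1,0,0])

```text
clock: 23.97
eef_pos: [559.0, 134.8, 192.4]
tool_rot: [3.141, 0.002, 0.0]
force: [-0.4, -0.1, -0.2]
width: 85.9
gripper_force: 0.0
```

arm_command(series=[100,-1,3.7,0,0,100,-2,7.4,0,0,100,-3.1,11.1,0,0,100,-4.1,14.8,0,0,100,-5.1,18.5,0,0])

```text
clock: 24.38
eef_pos: [507.9, -50.2, 192.7]
tool_rot: [-3.142, 0.001, -0.0]
force: [1.5, 0.0, 0.7]
width: 85.3
gripper_force: 0.0
```

arm_command(series=[100,-1,3.7,0,0,100,-2,7.4,0,0,100,-3,10.9,0,0,100,-3.9,13.9,0,0,100,-4.4,15.6,0,0])

```text
clock: 24.8
eef_pos: [462.8, -208.9, 192.6]
tool_rot: [3.14, 0.002, -0.005]
force: [0.5, 0.2, 0.1]
width: 85.1
gripper_force: 0.0
```

arm_command(series=[100,0,0,0,0,100,0,0,0,0,100,0,0,0,0,100,0,0,0,0,100,0,0,0,0])

```text
clock: 25.22
eef_pos: [465.6, -203.0, 193.1]
tool_rot: [-3.141, 0.0, 0.002]
force: [0.4, 0.3, -0.5]
width: 85.1
gripper_force: 0.0
```

```bash
python3 w.py 12
```

```text
[ 465.6 -203.   193.1] [-3.141e+00  0.000e+00  2.000e-03] [ 0.35  0.48  0.    1.95 -0.    0.71 -1.21]
red 3339.5 [ 55.8 191.1  59.   72.3] z95 [477.  -3.  95.] z12 [455.  66.  12.] depth ztop 65 circ [467.  28.] 27.3 med [467.  27.]
red 2713.5 [267.7  45.4  84.7  92.8] z95 [ 580. -173.   95.] z12 [ 595. -163.   12.] depth ztop 12 circ [ 593. -164.] 42.0 med [ 579. -182.]
red 2245.5 [249.1  26.6  48.4  59.4] z95 [ 592. -161.   95.] z12 [ 610. -147.   12.] depth ztop 100 circ [ 592. -161.] 16.8 med [ 592. -161.]
yellow 2401.5 [476.1  22.6  46.8  66.4] z95 [ 595. -315.   95.] z12 [ 615. -354.   12.] depth ztop 100 circ [ 598. -317.] 17.2 med [ 596. -316.]
yellow 86.0 [415.2  10.4  12.8  48.1] z95 [ 602. -273.   95.] z12 [ 624. -297.   12.] depth ztop 5 circ [ 629. -314.] 10.8 med [ 632. -313.]
yellow 1042.5 [433.9  35.1  84.6  87.3] z95 [ 587. -287.   95.] z12 [ 604. -316.   12.] depth ztop 13 circ [ 603. -316.] 41.8 med [ 579. -289.]
blue 1358.0 [370.7 302.7  37.8  46. ] z95 [ 377. -255.   95.] z12 [ 321. -273.   12.] depth ztop 96 circ [ 370. -257.] 17.2 med [ 372. -257.]
blue 1271.5 [233.  292.1  35.3  47. ] z95 [ 387. -137.   95.] z12 [ 335. -114.   12.] depth ztop 96 circ [ 381. -133.] 17.0 med [ 381. -135.]
blue 1406.0 [313.5 203.   40.1  44.7] z95 [ 467. -205.   95.] z12 [ 443. -206.   12.] depth ztop 96 circ [ 465. -206.] 16.7 med [ 466. -206.]
blue 6943.0 [ 88.9  46.5  85.3 103.6] z95 [580. -49.  95.] z12 [594.   4.  12.] depth ztop 11 circ [594.   7.] 42.7 med [595.   9.]
foot front v 158 [ 512.7 -203.3  162.1]
```

View pics/w12.png

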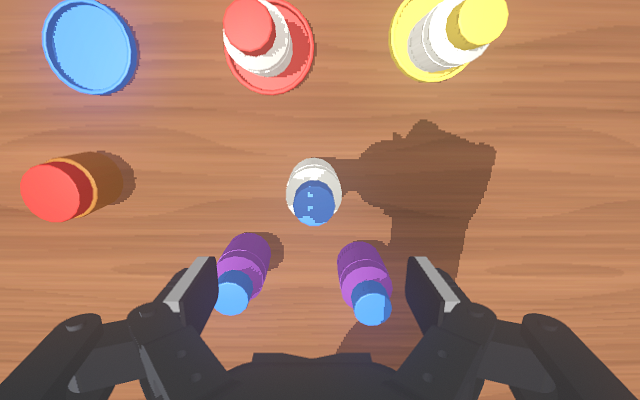

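The white bottle with the blue cap is at (313,200), centred between the fingers. The purple ones (235,280) and (368,290) are behind, clear of the fingers' path. Descending.

arm_command(series=[100,0.2,0.3,2,0,100,0.2,0.3,4.5,0,100,0.2,0.3,7,0,100,0.2,0.3,9.0,0,100,0.2,0.3,10.0,0])

```text
clock: 25.68
eef_pos: [466.2, -206.3, 91.2]
tool_rot: [-3.14, 0.003, 0.001]
force: [0.0, 1.3, 0.1]
width: 85.0
gripper_force: 0.0
```

arm_command(series=[100,0,0,1.8,0,100,0,0,3.8,0,100,0,0,5.3,0,100,0,0,6.1,0,100,0,0,6.3,0])

```text
clock: 26.1
eef_pos: [466.8, -207.0, 29.4]
tool_rot: [-3.141, 0.002, 0.001]
force: [0.5, 0.3, 0.0]
width: 84.7
gripper_force: 0.0
```

arm_command(series=[60,0,0,0,0,40,0,0,0,0,30,0,0,0,0,30,0,0,0,0,30,0,0,0,0])

```text
clock: 26.52
eef_pos: [467.8, -207.5, 31.7]
tool_rot: [3.141, -0.002, -0.0]
force: [-1.8, 2.0, 5.5]
width: 49.0
gripper_force: 61.5
```

arm_command(series=[30,0,0,-0.5,0,30,0,0,-2,0,30,0,0,-4.5,0,30,0,0,-7,0,30,0,0,-9,0])

```text
clock: 26.93
eef_pos: [467.3, -207.8, 122.4]
tool_rot: [3.141, -0.001, -0.0]
force: [0.5, -0.3, -2.6]
width: 48.7
gripper_force: 62.3
```

arm_command(series=[30,0.5,-1.0,-1,0,30,2,-3,-2,0,30,4,-6,-3,0,30,6,-9,-3,0,30,7,-11.5,-3,0])

```text
clock: 27.35
eef_pos: [540.3, -88.9, 151.2]
tool_rot: [-3.14, -0.004, 0.002]
force: [1.1, -0.1, -2.3]
width: 48.2
gripper_force: 62.4
```

arm_command(series=[30,1,-2,0,0,30,2.5,-4.5,0,0,30,4,-7,0,0,30,5.3,-8.7,0,0,30,5.8,-9.5,0,0])

```text
clock: 27.77
eef_pos: [596.7, 7.8, 150.1]
tool_rot: [-3.139, -0.001, 0.005]
force: [0.6, 0.1, -1.6]
width: 48.2
gripper_force: 62.4
```

arm_command(series=[30,0,0,0,0,30,0,0,0,0,30,0,0,0,0,30,0,0,0,0,30,0,0,0,0])

```text
clock: 28.18
eef_pos: [594.5, 0.6, 150.4]
tool_rot: [3.141, 0.001, -0.003]
force: [-0.7, -1.0, -2.0]
width: 48.7
gripper_force: 62.4
```

```bash
python3 w.py 13|grep -v -e red -e yellow
```

```text
[594.5   0.6 150.4] [ 3.141e+00  1.000e-03 -3.000e-03] [-0.07  0.65  0.04  1.76 -0.03  0.74 -1.59]
green 1500.5 [ 12.5 185.3  35.5  78.6] z95 [621. 192.  95.] z12 [602. 273.  12.] depth ztop 12 circ [600. 287.] 37.0 med [601. 270.]
blue 5735.5 [311.4 323.5  76.2 103.8] z95 [517.   0.  95.] z12 [454.   0.  12.] depth ztop 214 circ [597.   0.] 15.5 med [602.  -0.]
blue 4836.0 [302.3 183.   72.8  95.5] z95 [622.   6.  95.] z12 [603.   8.  12.] depth ztop 12 circ [594.   7.] 41.8 med [613.  13.]
foot front v 205 [6.149e+02 1.000e-01 1.194e+02]
```

arm_command(series=[30,0.2,-0.3,1,0,30,0.2,-0.7,3.5,0,30,0.2,-0.7,6,0,30,0.2,-0.7,8,0,30,0.2,-0.7,8.5,0])

```text
clock: 28.65
eef_pos: [594.5, 9.4, 61.5]
tool_rot: [3.141, 0.006, -0.0]
force: [-0.5, -0.2, -2.2]
width: 48.2
gripper_force: 62.4
```

arm_command(series=[30,0,0,0,0,30,0,0,0,0,30,0,0,0,0,30,0,0,0,0,30,0,0,0,0])

```text
clock: 29.07
eef_pos: [598.0, 9.4, 66.5]
tool_rot: [-3.141, -0.002, -0.0]
force: [0.4, 0.5, -1.6]
width: 48.5
gripper_force: 62.4
```

```bash
python3 w.py 14|grep -v -e red -e yellow
```

```text
[598.    9.4  66.5] [-3.141e+00 -2.000e-03 -0.000e+00] [-0.08  0.77  0.03  1.8  -0.04  0.57 -1.6 ]
blue 5731.5 [311.2 323.6  76.3 103.8] z95 [584.   9.  95.] z12 [522.   9.  12.] depth ztop 130 circ [600.   9.] 15.5 med [606.   9.]
blue 5342.5 [313.2 221.2 108.6 117.3] z95 [630.   8.  95.] z12 [600.   8.  12.] depth ztop 12 circ [594.   7.] 41.6 med [619.   9.]
foot front v 204 [619.1   8.9  35.5]
```

arm_command(series=[30,-0.1,0.1,0.4,0,30,-0.1,0.2,1.0,0,30,-0.1,0.2,1.7,0,30,-0.1,0.2,2.3,0,30,-0.1,0.2,2.5,0])

```text
clock: 29.53
eef_pos: [595.1, 7.4, 38.7]
tool_rot: [3.142, 0.002, -0.0]
force: [0.2, -0.1, -2.6]
width: 48.3
gripper_force: 62.4
```

arm_command(series=[30,0,0,0.1,0,30,0,0,0.2,0,30,0,0,0.3,0,30,0,0,0.4,0,30,0,0,0.4,0])

```text
clock: 29.95
eef_pos: [596.2, 7.4, 36.3]
tool_rot: [-3.142, -0.0, -0.0]
force: [-0.1, 0.1, -1.1]
width: 48.8
gripper_force: 62.4
```

arm_command(series=[30,0,0,0.1,0,30,0,0,0.2,0,30,0,0,0.2,0,30,0,0,0.2,0,30,0,0,0.2,0])

```text
clock: 30.37
eef_pos: [596.4, 7.4, 35.7]
tool_rot: [-3.142, -0.001, -0.0]
force: [-1.3, 0.2, 8.0]
width: 48.5
gripper_force: 63.5
```

arm_command(series=[57,0,0,0,0,58,0,0,0,0,60,0,0,0,0,62,0,0,0,0,64,0,0,0,0])

```text
clock: 30.78
eef_pos: [596.3, 7.4, 34.3]
tool_rot: [-3.142, -0.0, -0.0]
force: [0.1, 0.2, 0.1]
width: 54.6
gripper_force: 0.0
```

arm_command(series=[68,0,0,0,0,75,0,0,0,0,85,0,0,0,0,100,0,0,0,0,100,0,0,0,0])

```text
clock: 31.2
eef_pos: [596.2, 7.4, 34.3]
tool_rot: [-3.142, -0.0, -0.0]
force: [0.9, 0.3, -0.2]
width: 85.2
gripper_force: 0.0
```

arm_command(series=[100,0,0,-1.5,0,100,0,0,-4,0,100,0,0,-8,0,100,0,0,-12,0,100,0,0,-16,0])

```text
clock: 31.62
eef_pos: [595.6, 7.3, 195.8]
tool_rot: [3.141, 0.001, -0.0]
force: [1.7, -0.0, -0.8]
width: 85.5
gripper_force: 0.0
```

arm_command(series=[100,-1,0,-0.5,0,100,-2,0,-1,0,100,-3,0,-1,0,100,-3,0,-1,0,100,-3,0,-1,0])

```text
clock: 32.03
eef_pos: [564.8, 7.4, 203.4]
tool_rot: [3.141, 0.002, -0.0]
force: [-0.2, -0.1, 0.2]
width: 85.6
gripper_force: 0.0
```

```bash
python3 w.py 15; python3 - <<'E'
from h import *
im,d=viewer.get_image("scene");cv2.imwrite("pics/s6.png",im[:,:,::-1])
E
```

```text
[564.8   7.4 203.4] [ 3.141e+00  2.000e-03 -0.000e+00] [-0.09  0.54  0.04  1.79 -0.03  0.81 -1.6 ]
red 2269.5 [289.5 283.   52.9  54.7] z95 [489.  26.  95.] z12 [440.  32.  12.] depth ztop 66 circ [466.  29.] 27.2 med [468.  29.]
red 1856.0 [516.6 166.   42.6  55.8] z95 [ 594. -157.   95.] z12 [ 579. -211.   12.] depth ztop 100 circ [ 593. -160.] 17.4 med [ 593. -159.]
red 2033.5 [472.5 151.1  72.7  80.2] z95 [ 606. -120.   95.] z12 [ 595. -162.   12.] depth ztop 12 circ [ 593. -163.] 41.9 med [ 611. -147.]
yellow 2169.5 [610.9 140.4  66.2  80.3] z95 [ 614. -229.   95.] z12 [ 606. -307.   12.] depth ztop 12 circ [ 605. -316.] 42.4 med [ 609. -288.]
green 2221.0 [ 30.3 141.1  69.8  81.6] z95 [614. 227.  95.] z12 [606. 300.  12.] depth ztop 12 circ [605. 305.] 42.1 med [610. 282.]
blue 1003.5 [124.9 302.4  27.6  49.8] z95 [469. 176.  95.] z12 [413. 232.  12.] depth ztop 95 circ [459. 182.] 16.6 med [464. 184.]
blue 4874.0 [311.  150.1  78.3  79.3] z95 [606.   7.  95.] z12 [596.   7.  12.] depth ztop 99 circ [593.   7.] 16.9 med [594.   7.]
```

View pics/s6.png

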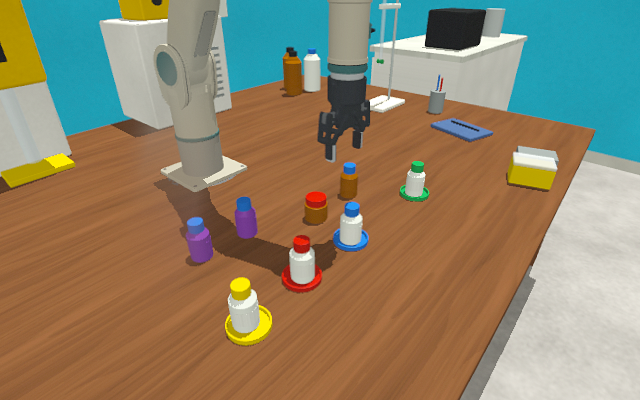

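The scene shows all four white bottles upright in their own saucers: yellow (247,315), red (301,268), blue (351,230) and green (415,185). The brown and purple ones are unmoved, and the gripper is clear and open.

```bash
python3 -c "
from cell import workorder
print(workorder.finish_job())"
```

```text
the job is handed in; nothing more can be done
None
```

The job is handed in: all four white bottles were placed in the order asked and stand upright in their matching saucers. Yellow caught its saucer's rim on the first try and was re-set, ending about 8 mm off centre but inside. The brown and purple items were left untouched, and it took about 32 s.

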